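# Ease the ratchet clamp onto a plaster cast

## Task

The spring-driven jaw of the model clamp is held open by the ratchet on its crank. Squeeze the sprung pawl's finger lever against the crank handle so that the pawl comes off the ratchet wheel, keep it squeezed, and ease the drum back by the handle, never letting it run, until the jaw has pushed the plaster cast against the stop and the handle has gone slack because the spring's load now rests on the cast; only then let go. Do not force the jaw onto the brittle plaster with the handle, do not touch the cast with the gripper, and leave the things around the clamp alone.

Things in the scene. Friction and masses are not known exactly. Their poses are not given: they have to be found in the camera images.
- clamp: Model clamp fixed to the table: aluminium bed 10 mm thick (x -55 to 75, y -83 to 253 mm in this frame), grey gear case, on it a fixed flat steel ratchet wheel (107 mm across, teeth 34 to 45 mm above the underside of the bed) and a crank on the upright drum shaft. Origin: under the shaft, at the underside of the bed (2 mm over the table, on a mat). The jaw slides to +y along x = 30 mm
- drum_axis (a point): point on the upright drum shaft's axis, level with the handle's middle; the crank turns about it. Let go with the pawl off, the drum runs back at up to 4 rad/s and the jaw slams
- handle_grip (a point): middle of the crank's fixed handle, 118 mm from the shaft: black upright plate 12 mm thick, 66 mm long (85 to 151 mm from the shaft), 30 mm tall (47 to 77 mm above the underside of the bed, free below). x axis: along the handle, away from the shaft; y: across it, counter-clockwise seen from above, away from the finger lever
- trigger_grip (a point): middle of the pawl's finger lever: steel plate 6 x 60 x 30 mm beside the handle on its clockwise side (seen from above), level with it. Its middle is 22 mm from the handle's middle plane at rest, 11 mm when squeezed home (then parallel, 2 mm gap): handle and lever then fill from -14 to +6 mm along handle_grip's y
- pawl (a joint): sprung pawl on the crank arm: 0 = nose in the teeth, 0.2 rad = finger lever fully squeezed; the nose clears the teeth from about 0.13. The spring needs 3 N at the lever's middle, some more while the pawl carries the load; turning the handle 2 to 3 mm clockwise first takes the load off it. It springs back into the teeth when let go
- crank (a joint): crank and drum angle, rad: about 0 at the start, grows counter-clockwise from above as the jaw closes, 30 mm of jaw per rad. The spring drives it so, with 0.6 N m about the shaft (5 N at handle_grip), until the cast is against the stop and takes the load: the handle goes slack, at 0.55 to 1.25 rad. The engaged pawl blocks it at each tooth, 0.21 rad apart
- jaw: sliding jaw, grey, rubber face 66 x 28 mm, driven by rack and drum; origin under the middle of its gripping face at the underside of the bed, +y points to the stop. Its spring alone presses the cast with about 20 N; F newtons of push on the handle add about 4 F
- jaw_face (a point): middle of the sliding jaw's gripping face, 28 mm above the underside of the bed
- cast_lower: grey plaster dental cast, 57 (x) x 68 (y) x 32 mm, standing loose on the bed between jaw and stop; origin: centre of its underside. It is clamped across its 68 mm. The stop (grey block 70 mm wide, 36 mm tall, rubber face) is bolted at an unmeasured place, 2 to 14 mm beyond the cast. The plaster chips at 36 N of jaw force
- felt_wheel: bystander: white felt disc, 48 mm across
- plaster_spatula: bystander: spatula with black handle, 177 mm long
- denture_base: bystander: pink denture, 44 x 56 mm
Things that resemble listed ones, but are neither listed nor needed, are in the scene too. What is shaped like the cast_lower but blue is not meant.

How it is judged:
On the way, in this order (a step that is already met when the one before it is completed fails the run):
1. the pawl is squeezed off the ratchet wheel by the gripper (value of joint pawl above 0.13 rad and contact force between the fingers and pawl above 0.5 N), for 0.2 s.
2. the jaw grips the cast against the stop while the pawl is still held off by the gripper (all of step 1 and contact force between jaw and cast_lower above 10 N), for 0.15 s.
At the end, for the whole second after the job is handed in: The cast stands upright (within 0.1 rad) and at rest on the bed, gripped between the sliding jaw and the stop with 8 to 32 N, and the handle and finger lever are let go (contact force between jaw and cast_lower between 8 and 32 N and angle between cast_lower's own z axis and vertical below 0.1 rad and velocity of joint crank below 0.05 rad/s and linear speed of cast_lower below 0.01 m/s); the robot touches nothing.
It fails at once if the drum runs back faster than 3.3 rad/s (0.4 m/s at the handle) (velocity of joint crank above 3.3 rad/s).
It fails at once if the jaw presses the cast with more than 36 N (contact force between jaw and cast_lower above 36 N).
It fails at once if the gripper or arm touches the cast (contact force between any of the fingers, the arm and cast_lower above 0.5 N).
It fails at once if a bystander is moved by more than 20 mm (distance of any of felt_wheel, plaster_spatula, denture_base from where it was at the start of the episode above 0.02 m).
It also fails if it takes over 64 s, if anything falls off the work surface, if the arm or the gripper's body presses on something with over 40 N, if the wrist force passes 120 N, or if a joint passes its speed limit or range.

## Robot

A 7-joint arm with a two-finger parallel gripper is mounted at the origin on a cart in front of the work surface, level with it; the furniture and walls round the work are solid. World frame = base frame: x ahead of the robot, y to its left, z up, the work surface at z = 0. Lengths are in m, angles in rad, forces in N, time in s.
With the tool pointing down it reaches from about 0.35 to 0.9 m from the base axis. Payload 7.2 kg.
Tool frame: the origin (TCP) lies midway between the tips of the shut fingers; the grasp point (between the pads) lies arm.grip_point_offset behind it (arm.grip_point_offset is the distance from the TCP to the grasp point, in m); y points along the fingers, z is the direction in which the jaws open and shut, and the axes are right-handed (so a half turn about y gives the same grasp; the last joint's range is limited). The gripper opens to 88 mm and grips with 3 to 60 N. Pads are 20 mm wide; open, the fingers measure 115 mm over their backs; the gripper's body (75 mm by 178 mm) begins 61 mm behind the grasp point.
Start: joints at [-1.191, 0.411, -0.013, 1.596, 0.006, 1.134, -0.082], TCP at [0.271, 0.563, 0.187] pointing down, gripper open.
Joint ranges: [-2.95, 2.95], [-0.29, 1.99], [-1.47, 1.44], [0.14, 2.54], [-1.03, 4.17], [0.13, 1.85], [-2.86, 2.86]. Speed limits (rad/s): [2.39, 2.39, 3.01, 3.01, 3.14, 3.14, 3.14].

## Interface

Orientations are given as a rotation vector (axis times angle).
In Python, from cell import readout, viewer, job_done, arm gives the robot as it stands.
- The arm moves only by the shell command python3 -m creep 'ROWS' [FORCE]. ROWS is JSON, a list of rows, each a list of 7 numbers: the shift along the world's x, y, z in mm, then the turn, a rotation vector about the world's x, y, z in degrees, then the gripper command: -1 is shut, 1 is fully open, values between are in proportion. In form: [[dx, dy, dz, rx, ry, rz, fingers], ...]. A call has 1 to 12 rows; each row is the pose to reach, as a shift and turn from the pose measured when the call began; what a row does not reach only later rows make up. A row lasts 1/12 s, in which the tool goes at most 41.7 mm and 7.16 degrees, less where a joint would pass 70% of its speed; a pose out of reach is approached as far as the arm can. A call with a gripper value outside its range is refused whole. The fingers move at their own pace and stop on an object; FORCE is the grip in N (left out, the last holds). Time passes only in rows, so rows that repeat a pose let the fingers close. It gives the time, the measured TCP pose, the force and the opening at its end, in the units of the state.
- readout.get_state(): the state, without advancing time (a new reading comes with each control period).
- viewer.capture(name): name is "scene" or "top" or "wrist"; returns a dict with "image" (400x640x3 uint8, blue, green, red), "fx", "fy", "cx", "cy" (pixels), "extrinsics" (4x4, takes a point from world to camera coordinates); the wrist camera has in their place "tool_from_camera" (4x4, takes a point from camera to tool coordinates, whose origin is the TCP and whose axes are the tool frame's). Camera axes: x right, y down, z forward; pixel columns grow to the right and rows downward; lengths in m; the calibration is good to about 2 mm. A picture is of the moment at which its call begins: read the wrist's pose just before it. There is no depth.
- job_done(): hands the job in, once; it reports no verdict.
The state is a dict: "time": time; "joint_pos": joint angles; "joint_vel": joint speeds; "joint_efforts": joint torques, N m; "eef_pos": TCP position; "tcp_rot": TCP orientation; "contact_force": force on the tool from outside, world axes, zero at the start; "moment": the same for the moment, N m; "opening": finger opening in m.
Only numpy, scipy, OpenCV 4.12 (cv2) and the standard library are available. Lean on these libraries where they do the work, as an engineer would, in place of code of your own. Each camera call takes 0.05 s, during which the arm holds its last target.

## Working session

There is one attempt and no reset: what is moved stays moved. The work goes in short steps, Python scripts to look and compute and a shell command to move; the robot and the scene stay as the last step left them, time stands still between calls to the robot, and variables do not carry over. Pictures are saved under pics/ and viewed, and the job is handed in when it is done.

```bash
ls; mkdir -p pics; python3 - <<'E'
from cell import readout, viewer, arm
import cv2,numpy as np
print(readout.get_state()); print(arm.grip_point_offset)
for n in ["scene","top","wrist"]:
    c=viewer.capture(n); cv2.imwrite(f"pics/{n}0.png",c["image"])
    print(n,c["fx"],c["fy"],c["cx"],c["cy"]); print(np.round(c.get("extrinsics",c.get("tool_from_camera")),4).tolist())
E
```

```text
pics
{'time': 0.0, 'joint_pos': array([-1.19119513,  0.41190652, -0.01270247,  1.59704534,  0.00563477,
        1.13430286, -0.08217707]), 'joint_vel': array([-0.00044894, -0.00045025, -0.00079918,  0.0001368 , -0.00044859,
        0.00036689,  0.00022235]), 'joint_efforts': array([ 9.21631072e-04, -5.87942648e+01,  6.42452482e-01, -2.91088146e+01,
       -5.36715053e-02,  1.83077808e-02,  1.38189193e-04]), 'eef_pos': array([0.27042808, 0.5628354 , 0.18640454]), 'tcp_rot': array([-1.54374528,  0.35137399, -0.3510375 ]), 'contact_force': array([ 0.31062824,  0.20481153, -0.21367153]), 'moment': array([ 0.01957658, -0.02760956, -0.02270903]), 'opening': 0.08775536525866467}
0.0187
scene 401.4845896919635 401.4845896919635 323.2745749536678 197.1678008211197
[[-0.7724, -0.6351, -0.01, 0.5684], [-0.3779, 0.4721, -0.7964, 0.0881], [0.5105, -0.6114, -0.6046, 0.981], [0.0, 0.0, 0.0, 1.0]]
top 472.2114350691695 472.2114350691695 312.5594539224162 191.8259596828595
[[-0.0065, -1.0, -0.0048, 0.3027], [-0.993, 0.0071, -0.1178, 0.4793], [0.1179, 0.004, -0.993, 1.0391], [0.0, 0.0, 0.0, 1.0]]
wrist 336.94335495712426 336.94335495712426 312.64706071389213 192.91569201912012
[[0.0005, 0.9521, 0.3056, -0.0856], [-0.0004, -0.3056, 0.9522, -0.1968], [1.0, -0.0006, 0.0002, 0.0006], [0.0, 0.0, 0.0, 1.0]]
```

View pics/scene0.png

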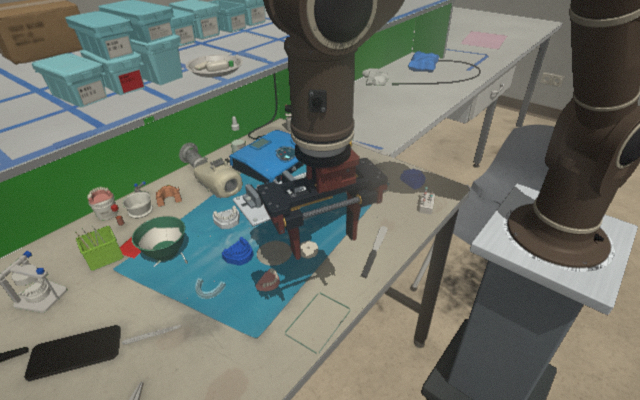

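View pics/top0.png

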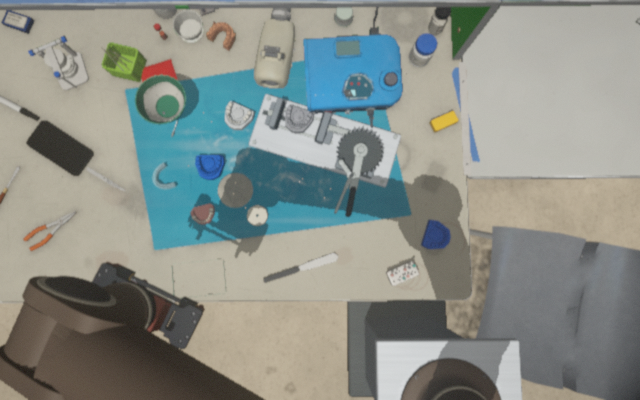

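View pics/wrist0.png

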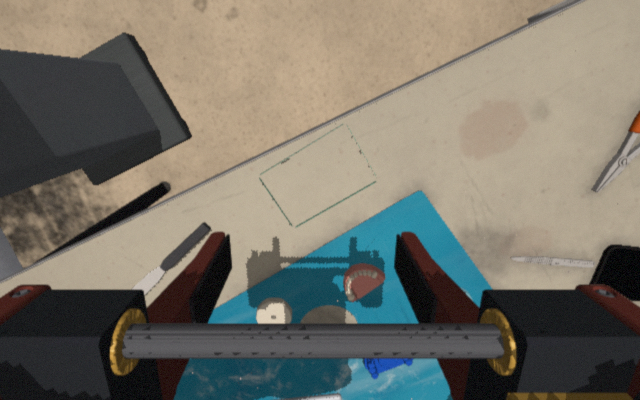

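```bash
cat > h.py <<'E'
from cell import readout, viewer, arm
import cv2,numpy as np
from scipy.spatial.transform import Rotation as R
def cap(n,f):
    s=readout.get_state(); c=viewer.capture(n); cv2.imwrite("pics/"+f,c["image"])
    K=np.array([[c["fx"],0,c["cx"]],[0,c["fy"],c["cy"]],[0,0,1]])
    if n=="wrist":
        T=np.eye(4);T[:3,:3]=R.from_rotvec(s["tcp_rot"]).as_matrix();T[:3,3]=s["eef_pos"]
        E=np.linalg.inv(T@np.array(c["tool_from_camera"]))
    else: E=np.array(c["extrinsics"])
    return c["image"],K,E
def ray(K,E,uv):
    d=np.linalg.inv(K)@np.array([uv[0],uv[1],1.]); Rm=E[:3,:3]
    return -Rm.T@E[:3,3], Rm.T@d
def onplane(K,E,uv,z):
    o,d=ray(K,E,uv); return o+d*(z-o[2])/d[2]
def proj(K,E,p):
    q=K@(E[:3,:3]@np.array(p)+E[:3,3]); return q[:2]/q[2]
def tri(rays):
    A=np.zeros((3,3));b=np.zeros(3)
    for o,d in rays:
        d=d/np.linalg.norm(d);M=np.eye(3)-np.outer(d,d);A+=M;b+=M@o
    p=np.linalg.solve(A,b)
    return p,[np.linalg.norm(np.cross(p-o,d/np.linalg.norm(d))) for o,d in rays]
E
python3 - <<'E'
from h import *
im,K,E=cap("top","t1.png")
cv2.imwrite("pics/t1z.png",cv2.resize(im[85:235,235:425],None,fx=4,fy=4,interpolation=cv2.INTER_CUBIC))
for uv in [(361,150),(351,200),(340,190)]: print(onplane(K,E,uv,.064))
im,K,E=cap("scene","s1.png")
cv2.imwrite("pics/s1z.png",cv2.resize(im[120:300,200:440],None,fx=3,fy=3,interpolation=cv2.INTER_CUBIC))
E
```

```text
[0.5695525 0.1916609 0.064    ]
[0.45868967 0.21553734 0.064     ]
[0.48084361 0.23923979 0.064     ]
```

View pics/t1z.png

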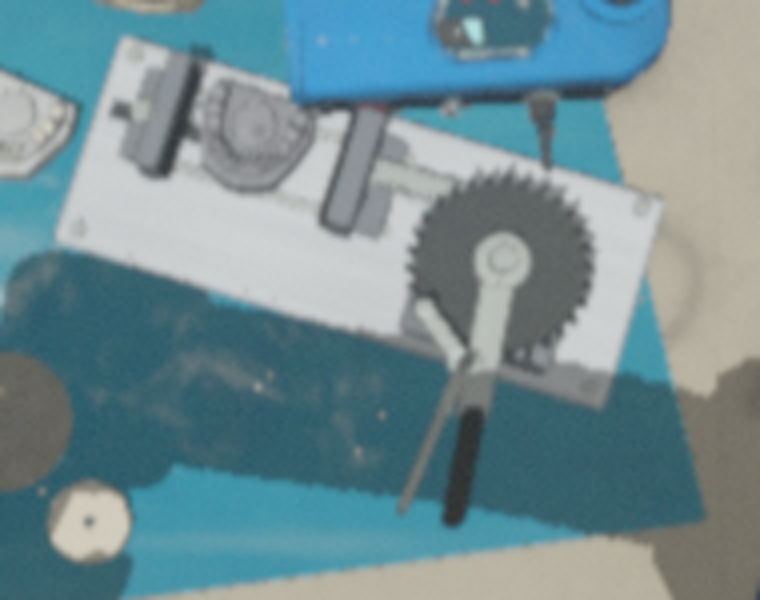

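View pics/s1z.png

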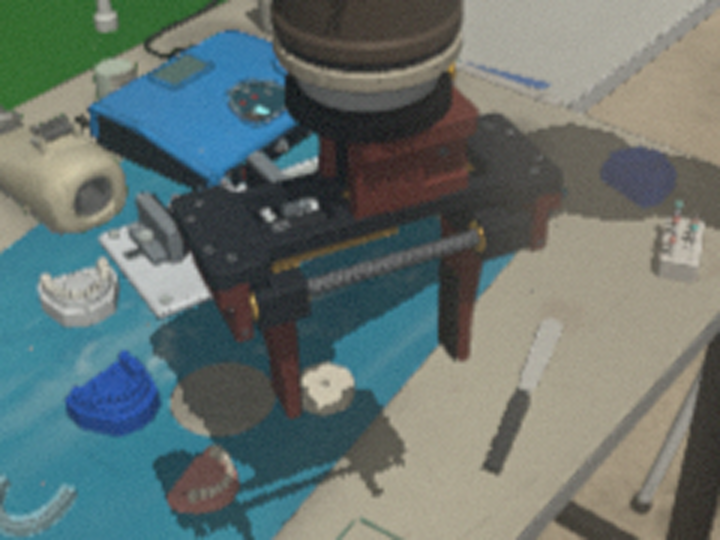

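```bash
python3 - <<'E'
from h import *
s=readout.get_state(); M=R.from_rotvec(s["tcp_rot"]).as_matrix(); print(s["time"]); print(M.round(3))
im,K,E=cap("top","t2.png")
def z(u,v): return (235+u/4-.375,85+v/4-.375)
P={n:onplane(K,E,z(*uv),h) for n,uv,h in [("shaft",(501,258),.07),("hin",(475,410),.079),("hout",(453,522),.079),("lin",(465,365),.079),("lout",(402,512),.079),("felt",(90,520),.02)]}
for n,p in P.items(): print(n,p.round(4))
d=P["hout"]-P["hin"];print("handle dir",np.degrees(np.arctan2(d[1],d[0])),np.linalg.norm(d[:2]))
d=(P["hout"]+P["hin"])/2-P["shaft"];print("shaft->mid",np.degrees(np.arctan2(d[1],d[0])),np.linalg.norm(d[:2]))
# jaw geometry: (face top corners) jaw top edges, cast, stop
for n,uv,h in [("jaw a",(320,225),.058),("jaw b",(357,105),.058),("cast r",(300,160),.036),("castr2",(316,120),.036),("castl",(203,150),.036),("stop a",(165,178),.04),("stop b",(200,60),.04)]:
    print(n,onplane(K,E,z(*uv),h).round(4))
E
```

```text
0.25
[[ 0.901 -0.     0.433]
 [-0.433 -0.001  0.901]
 [ 0.    -1.    -0.001]]
shaft [0.5703 0.1947 0.07  ]
hin [0.4851 0.2111 0.079 ]
hout [0.4247 0.2239 0.079 ]
lin [0.5096 0.2161 0.079 ]
lout [0.4302 0.2512 0.079 ]
felt [0.4313 0.4256 0.02  ]
handle dir 168.0432324732463 0.061722505277040526
shaft->mid 168.81380348435624 0.11764928545978848
jaw a [0.5923 0.294  0.058 ]
jaw b [0.6608 0.2727 0.058 ]
cast r [0.6353 0.3051 0.036 ]
castr2 [0.6587 0.2958 0.036 ]
castl [0.6416 0.3606 0.036 ]
stop a [0.6244 0.3819 0.04  ]
stop b [0.6934 0.362  0.04  ]
```

```bash
python3 -m creep '[[15,-35,0,0,0,1,1],[30,-70,0,0,0,3,1],[45,-105,0,0,0,5,1],[60,-140,0,0,0,7,1],[75,-175,0,0,0,9,1],[90,-210,0,0,0,11,1],[105,-245,0,0,0,13,1],[120,-280,0,0,0,14.2,1],[135,-310,0,0,0,14.2,1],[145,-325,0,0,0,14.2,1],[145,-325,0,0,0,14.2,1],[145,-325,0,0,0,14.2,1]]'
python3 - <<'E'
from h import *
im,K,E=cap("wrist","w1.png"); np.savez("w1.npz",K=K,E=E)
im,K,E=cap("top","t3.png")
im,K,E=cap("scene","s3.png")
s=readout.get_state(); print(s["eef_pos"],s["contact_force"],s["joint_pos"]); print(R.from_rotvec(s["tcp_rot"]).as_matrix().round(3))
E
```

```text
time: 1.3
eef_pos: [0.4159, 0.2376, 0.1871]
tcp_rot: [-1.565, 0.159, -0.159]
contact_force: [-0.2, 0.4, -1.1]
opening: 0.0871
[0.41483965 0.2395286  0.18689818] [-0.44468049 -0.32712247 -1.12815104] [-0.71628147  0.15968627  0.10346975  1.94450787 -0.01914838  1.03876307
  0.76846524]
[[ 0.98  -0.     0.197]
 [-0.197 -0.     0.98 ]
 [-0.    -1.    -0.   ]]
```

View pics/w1.png

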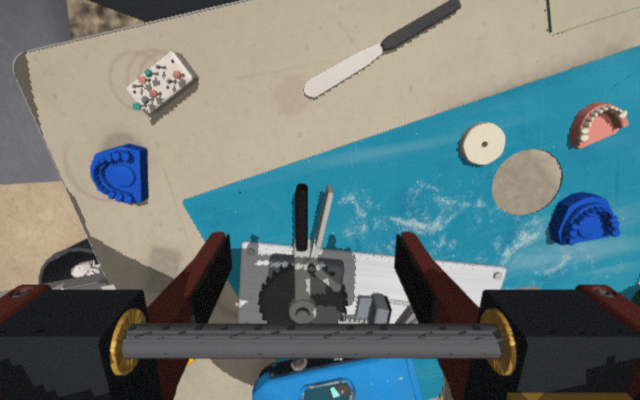

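View pics/s3.png

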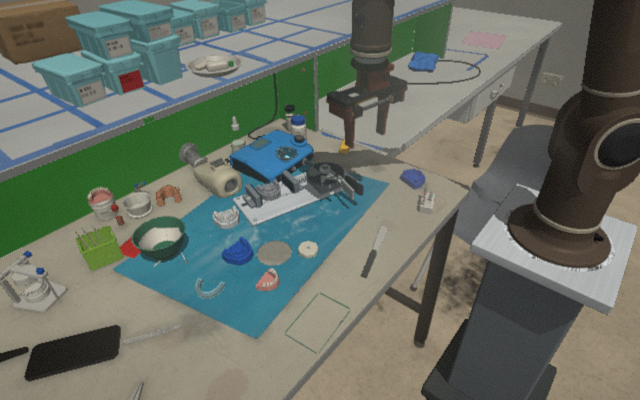

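```bash
python3 - <<'E'
from h import *
im=cv2.imread("pics/w1.png")
cv2.imwrite("pics/w1z.png",cv2.resize(im[170:340,220:400],None,fx=4,fy=3.5,interpolation=cv2.INTER_CUBIC))
im=cv2.imread("pics/s3.png")
cv2.imwrite("pics/s3z.png",cv2.resize(im[120:240,200:400],None,fx=4,fy=4,interpolation=cv2.INTER_CUBIC))
E
```

```text
(no output)
```

View pics/w1z.png

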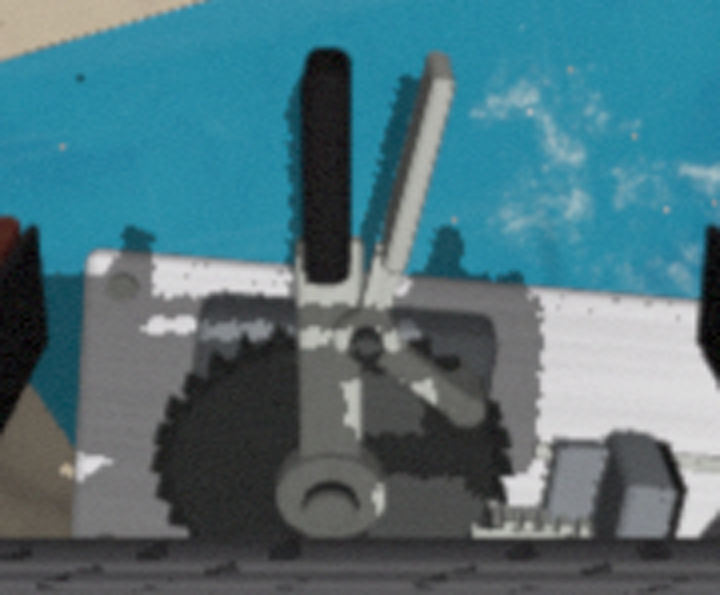

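View pics/s3z.png

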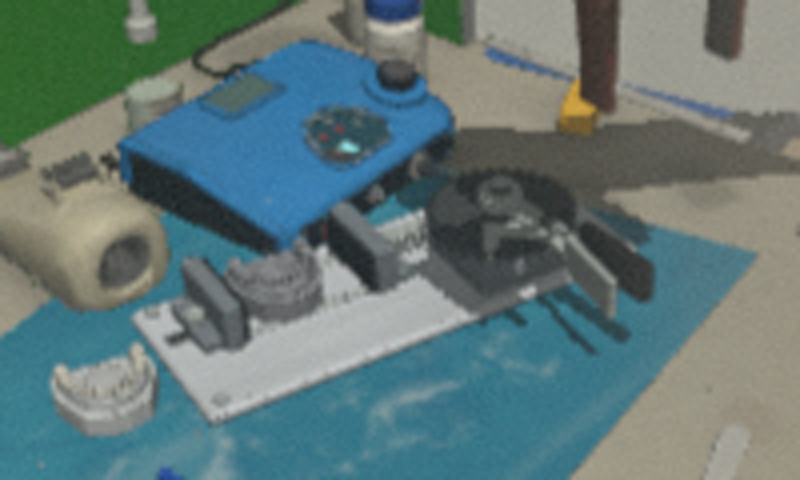

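```bash
python3 - <<'E'
from h import *
w=np.load("w1.npz"); Kw,Ew=w["K"],w["E"]
c=viewer.capture("top"); Kt=np.array([[c["fx"],0,c["cx"]],[0,c["fy"],c["cy"]],[0,0,1]]);Et=np.array(c["extrinsics"])
c=viewer.capture("scene"); Ks=np.array([[c["fx"],0,c["cx"]],[0,c["fy"],c["cy"]],[0,0,1]]);Es=np.array(c["extrinsics"])
np.savez("cams.npz",Kt=Kt,Et=Et,Ks=Ks,Es=Es)
zt=lambda u,v:(235+u/4-.375,85+v/4-.375)
zw=lambda u,v:(220+u/4-.375,170+v/3.5-.36)
zs=lambda u,v:(200+u/4-.375,120+v/4-.375)
for n,a,b in [("hin",(475,410),(327,282)),("hout",(453,522),(327,76)),("lout",(402,512),(440,84)),("shaft",(501,258),(331,497))]:
    p,r=tri([ray(Kt,Et,zt(*a)),ray(Kw,Ew,zw(*b))]); print(n,p.round(4),np.round(r,4))
# scene + wrist: handle outer top corners: 
for n,a,b in [("lever out top (mid)",(612,262),(440,84)),("handle out top",(650,258),(327,76))]:
    p,r=tri([ray(Ks,Es,zs(*a)),ray(Kw,Ew,zw(*b))]); print(n,p.round(4),np.round(r,4))
# wrist at plane .079
for n,b in [("hin",(327,282)),("hout",(327,76)),("lout",(440,84)),("shaft.07",(331,497))]: print(n,onplane(Kw,Ew,zw(*b),.079).round(4))
E
```

```text
hin [0.4851 0.2119 0.0794] [0.0008 0.0008]
hout [0.4248 0.2248 0.0784] [0.0009 0.0009]
lout [0.4296 0.2516 0.0876] [0.0001 0.0001]
shaft [0.573  0.1938 0.0574] [0.0004 0.0004]
lever out top (mid) [0.4303 0.2527 0.0923] [0.0024 0.0024]
handle out top [0.4227 0.2264 0.0853] [0.0001 0.0001]
hin [0.4854 0.2127 0.079 ]
hout [0.4247 0.2258 0.079 ]
lout [0.4324 0.2516 0.079 ]
shaft.07 [0.5571 0.1982 0.079 ]
```

```bash
python3 -m creep '[[15,-5,-10,0,0,0,1],[30,-10,-30,0,0,0,1],[42,-14,-55,0,0,0,1],[42,-14,-75,0,0,0,1],[42,-14,-85,0,0,0,1],[42,-14,-85,0,0,0,1]]'
python3 - <<'E'
from h import *
im,K,E=cap("wrist","w2.png"); np.savez("w2.npz",K=K,E=E)
s=readout.get_state(); print(s["eef_pos"],s["contact_force"]); M=R.from_rotvec(s["tcp_rot"]).as_matrix();print(M.round(3))
E
```

```text
time: 2.05
eef_pos: [0.455, 0.2254, 0.0997]
tcp_rot: [-1.568, 0.157, -0.151]
contact_force: [0.4, -0.6, 0.5]
opening: 0.0879
[0.4557646  0.22584305 0.10115705] [-0.19646727 -0.06627527 -0.35751189]
[[ 0.981 -0.003  0.195]
 [-0.195 -0.002  0.981]
 [-0.002 -1.    -0.002]]
```

View pics/w2.png

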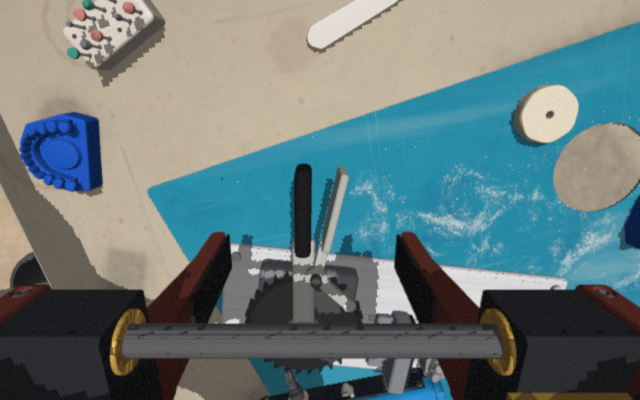

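```bash
python3 -m creep '[[0.5,0,-15,0,0,0,1],[0.5,0,-30,0,0,0,1],[0.5,0,-45,0,0,0,1],[0.5,0,-56,0,0,0,1],[0.5,0,-56,0,0,0,1],[0.5,0,-56,0,0,0,1]]'
python3 - <<'E'
from h import *
im,K,E=cap("wrist","w3.png")
im,K,E=cap("scene","s4.png"); cv2.imwrite("pics/s4z.png",cv2.resize(im[120:240,240:440],None,fx=4,fy=4,interpolation=cv2.INTER_CUBIC))
s=readout.get_state(); print(s["eef_pos"],s["contact_force"],s["moment"]); M=R.from_rotvec(s["tcp_rot"]).as_matrix();print(M.round(3))
E
```

```text
time: 2.6
eef_pos: [0.4563, 0.2263, 0.0457]
tcp_rot: [-1.567, 0.156, -0.152]
contact_force: [0.0, -0.1, -0.4]
opening: 0.0879
[0.45688004 0.22637141 0.04626166] [-0.74105291  0.17030939  0.15483463] [ 0.00272976  0.07579989 -0.0242579 ]
[[ 0.981 -0.001  0.195]
 [-0.195 -0.001  0.981]
 [-0.001 -1.    -0.001]]
```

View pics/w3.png

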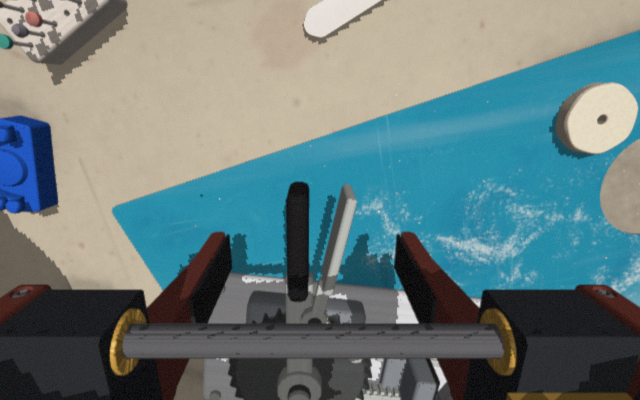

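View pics/s4z.png

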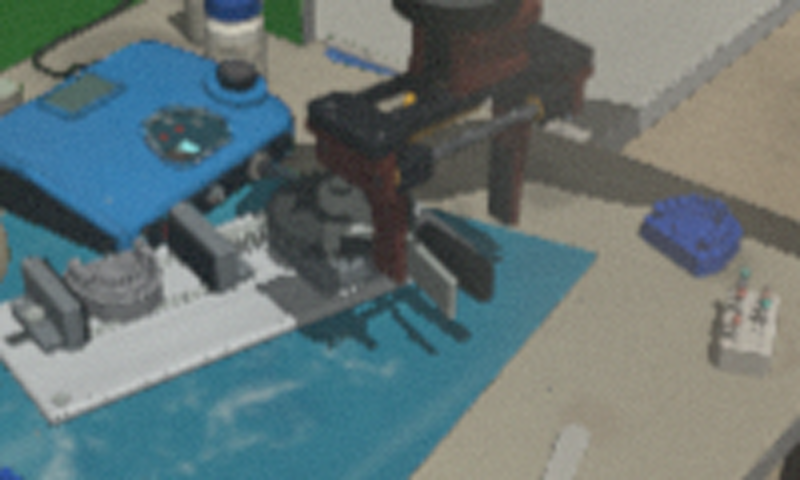

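```bash
python3 -c "
from h import *
c=np.array(viewer.capture('wrist')['tool_from_camera']);C=np.linalg.inv(c)
for p in [(0,-.0187,0),(0,-.033,0),(0,0,0),(-.033,-.033,0),(.033,-.033,0)]:
    q=C[:3,:3]@p+C[:3,3];print(p,336.94*q[:2]/q[2]+[312.6,192.9])
"
python3 -m creep '[[0,0,0,0,0,0,0.5],[0,0,0,0,0,0,0],[0,0,0,0,0,0,-0.2],[0,0,0,0,0,0,-0.3],[0,0,0,0,0,0,-0.35],[0,0,0,0,0,0,-0.35]]' 12
```

```text
(0, -0.0187, 0) [311.0694341  239.11580866]
(0, -0.033, 0) [310.96303597 250.66240075]
(0, 0, 0) [311.18809277 226.23867186]
(-0.033, -0.033, 0) [310.83163462 192.49293125]
(0.033, -0.033, 0) [311.08063958 302.72380752]
time: 3.25
eef_pos: [0.4569, 0.2263, 0.0463]
tcp_rot: [-1.566, 0.155, -0.153]
contact_force: [0.7, 0.5, 0.4]
opening: 0.0514
```

```bash
python3 -m creep '[[0,0,0,0,0,0,-0.25],[0,0,0,0,0,0,-0.25],[0,0,0,0,0,0,-0.25],[0,0,0,0,0,0,-0.25]]' 12;  python3 -m creep '[[0,0,0,0,0,0,-0.35],[0,0,0,0,0,0,-0.35],[0,0,0,0,0,0,-0.4],[0,0,0,0,0,0,-0.4]]' 12
```

```text
time: 3.58
eef_pos: [0.4569, 0.2263, 0.0462]
tcp_rot: [-1.566, 0.155, -0.153]
contact_force: [0.3, 1.0, -0.2]
opening: 0.0328
time: 3.92
eef_pos: [0.4569, 0.2263, 0.0462]
tcp_rot: [-1.566, 0.155, -0.153]
contact_force: [0.8, 0.4, 0.0]
opening: 0.0263
```

```bash
python3 -c "
from h import *
im,K,E=cap('wrist','w4.png')
"
```

```text
(no output)
```

View pics/w4.png

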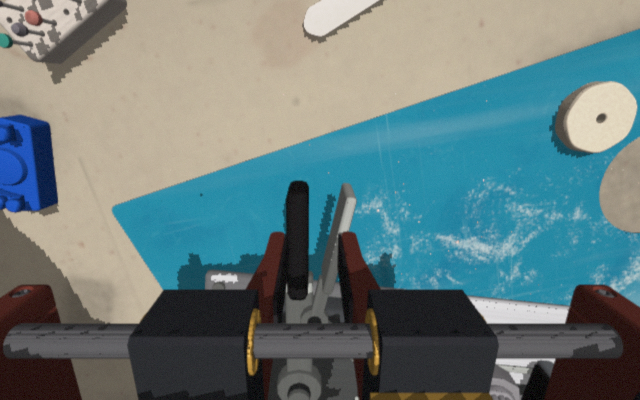

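```bash
python3 -m creep '[[0,0,0,0,0,0,-0.45],[0,0,0,0,0,0,-0.5],[0,0,0,0,0,0,-0.5]]' 12;  python3 -m creep '[[0,0,0,0,0,0,-0.6],[0,0,0,0,0,0,-0.6],[0,0,0,0,0,0,-0.6],[0,0,0,0,0,0,-0.6]]' 12;  python3 -c "
from h import *
im,K,E=cap('wrist','w5.png')
"
```

```text
time: 4.22
eef_pos: [0.4569, 0.2263, 0.0462]
tcp_rot: [-1.566, 0.155, -0.153]
contact_force: [-0.1, -0.5, -0.5]
opening: 0.0218
time: 4.55
eef_pos: [0.4569, 0.2263, 0.0463]
tcp_rot: [-1.566, 0.155, -0.153]
contact_force: [0.4, -0.2, -0.4]
opening: 0.0175
```

View pics/w5.png

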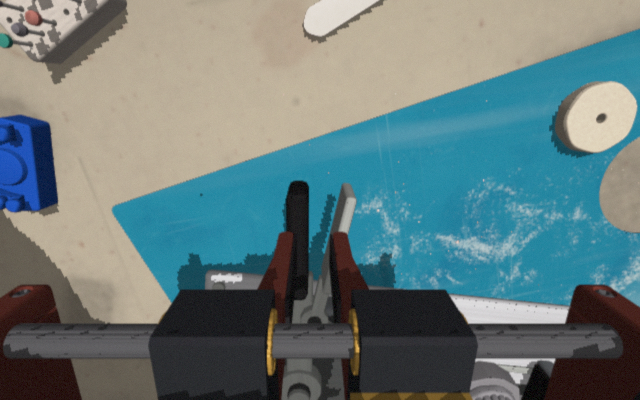

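```bash
python3 -c "
from h import *
im,K,E=cap('scene','s5.png'); s=readout.get_state();M=R.from_rotvec(s['tcp_rot']).as_matrix();print(s['eef_pos'],s['opening'],s['contact_force'],s['moment'])
z=cv2.resize(im[140:220,300:400],None,fx=7,fy=7,interpolation=cv2.INTER_CUBIC)
for t in [(0,0,.01),(0,0,-.01),(0,-.0187,.01),(0,-.0187,-.01)]:
    q=(proj(K,E,s['eef_pos']+M@np.array(t))-[300,140])*7; print(t,q); cv2.circle(z,tuple(int(v) for v in q),3,(0,0,255),-1)
for p in [(.4552,.2185,.079),(.4248,.225,.079),(.4851,.212,.079),(.43,.2515,.079)]:
    q=(proj(K,E,np.array(p))-[300,140])*7; cv2.circle(z,tuple(int(v) for v in q),3,(0,255,0),-1)
cv2.imwrite('pics/s5z.png',z)
im=cv2.imread('pics/w5.png');cv2.imwrite('pics/w5z.png',cv2.resize(im[170:320,220:400],None,fx=4,fy=4,interpolation=cv2.INTER_CUBIC))
"
```

```text
[0.45688345 0.22629709 0.04622776] 0.01782982398810412 [-0.08651335 -1.00167272  0.81085079] [-0.00633297  0.01646327  0.01304917]
(0, 0, 0.01) [334.26096026 371.45841704]
(0, 0, -0.01) [373.92605555 350.91144325]
(0, -0.0187, 0.01) [335.56404506 330.56296391]
(0, -0.0187, -0.01) [375.64703567 310.18533733]
```

View pics/s5z.png

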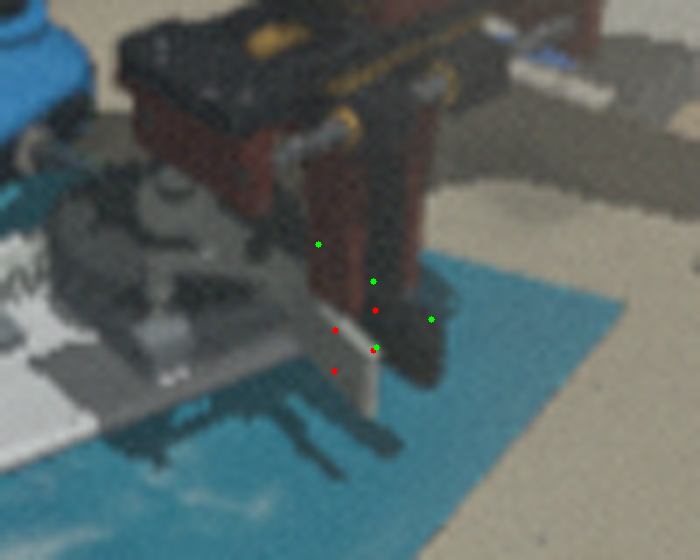

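View pics/w5z.png

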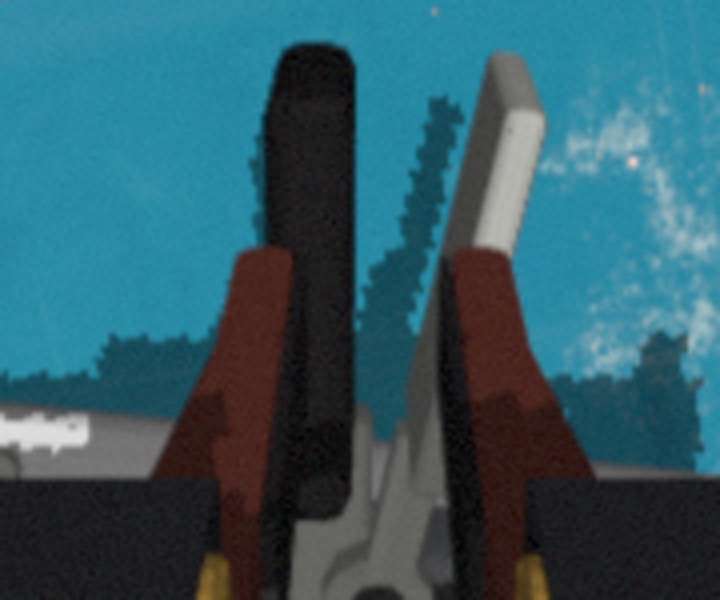

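```bash
python3 -c "
from h import *
im=cv2.imread('pics/s4.png'); d=np.load('cams.npz');K,E=d['Ks'],d['Es']
print('cam',-E[:3,:3].T@E[:3,3])
e=np.array([0.45688,0.22637,0.04626]);M=np.array([[.981,-.001,.195],[-.195,-.001,.981],[-.001,-1,-.001]])
z=cv2.resize(im[130:220,300:400],None,fx=7,fy=6.5,interpolation=cv2.INTER_CUBIC)
for sx in (-.01,.01):
  for h in (0,-.0187,-.033,-.061):
   for t in [(sx,h,.044),(sx,h,-.044)]:
    q=(proj(K,E,e+M@np.array(t))-[300,130])*[7,6.5]; cv2.circle(z,tuple(int(v) for v in q),3,(0,0,255) if h==0 else (0,255,255),-1)
cv2.imwrite('pics/s4y.png',z)
"
```

```text
cam [-0.02854623  0.91913152  0.66896298]
```

View pics/s4y.png

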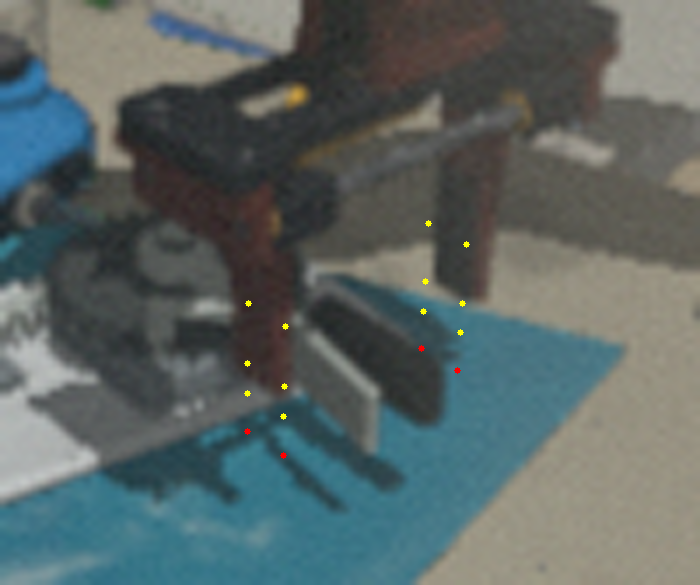

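```bash
python3 -m creep '[[0,0,0,0,0,0,1],[0,0,0,0,0,0,1],[0,0,0,0,0,0,1],[0,0,0,0,0,0,1],[0,0,0,0,0,0,1],[0,0,0,0,0,0,1],[0,0,0,0,0,0,1],[0,0,0,0,0,0,1]]' 12
python3 -m creep '[[0,0,-6,0,0,0,1],[0,0,-12,0,0,0,1],[0,0,-18,0,0,0,1],[0,0,-24,0,0,0,1],[0,0,-31,0,0,0,1],[0,0,-31,0,0,0,1],[0,0,-31,0,0,0,1]]' 12
python3 -c "
from h import *
im,K,E=cap('wrist','w6.png')
im,K,E=cap('scene','s6.png')
cv2.imwrite('pics/s6z.png',cv2.resize(im[130:220,300:400],None,fx=7,fy=6.5,interpolation=cv2.INTER_CUBIC))
s=readout.get_state();print(s['eef_pos'],s['contact_force'])
"
```

```text
time: 5.32
eef_pos: [0.4569, 0.2263, 0.0463]
tcp_rot: [-1.566, 0.155, -0.153]
contact_force: [-0.3, -0.3, 0.4]
opening: 0.0674
time: 5.9
eef_pos: [0.4565, 0.226, 0.0146]
tcp_rot: [-1.567, 0.156, -0.152]
contact_force: [0.0, 1.3, -0.5]
opening: 0.0878
[0.45698456 0.22629385 0.01525238] [-0.74151329  0.99897462  1.59908654]
```

View pics/w6.png

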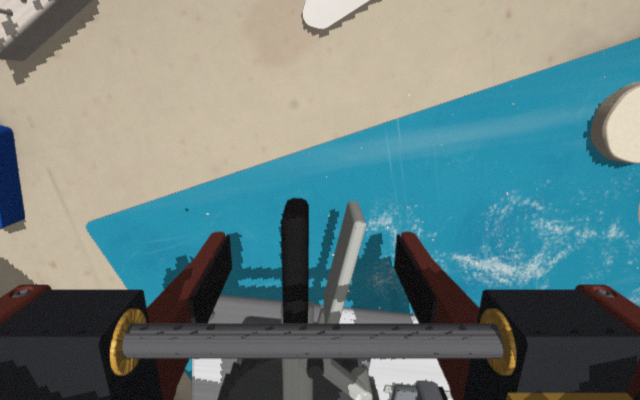

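View pics/s6z.png

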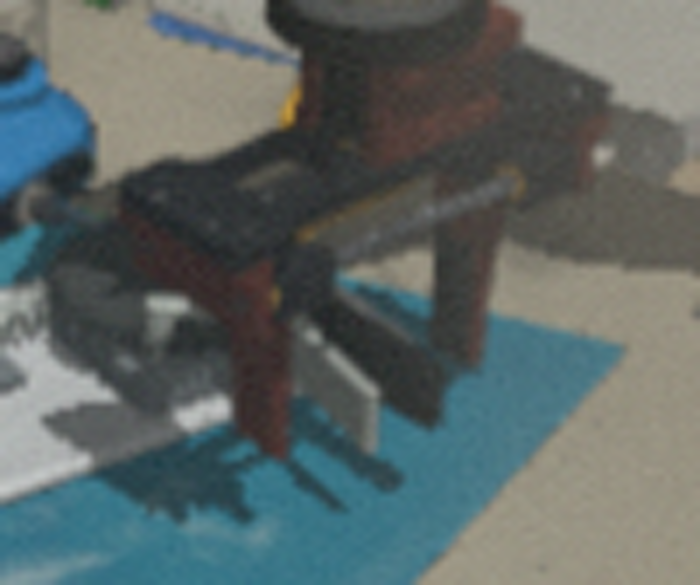

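```bash
python3 -m creep '[[0,0,0,0,0,0,0.4],[0,0,0,0,0,0,0.1],[0,0,0,0,0,0,-0.1],[0,0,0,0,0,0,-0.2],[0,0,0,0,0,0,-0.2],[0,0,0,0,0,0,-0.2],[0,0,0,0,0,0,-0.2]]' 12
python3 -m creep '[[0,0,0,0,0,0,-0.25],[0,0,0,0,0,0,-0.3],[0,0,0,0,0,0,-0.35],[0,0,0,0,0,0,-0.35]]' 12;python3 -c "
from h import *
im,K,E=cap('wrist','w7.png')
"
```

```text
time: 6.58
eef_pos: [0.457, 0.2263, 0.0153]
tcp_rot: [-1.566, 0.155, -0.153]
contact_force: [-0.6, -0.4, -0.5]
opening: 0.0447
time: 6.92
eef_pos: [0.4566, 0.2248, 0.0152]
tcp_rot: [-1.568, 0.156, -0.153]
contact_force: [-1.0, -5.1, 4.1]
opening: 0.0287
```

View pics/w7.png

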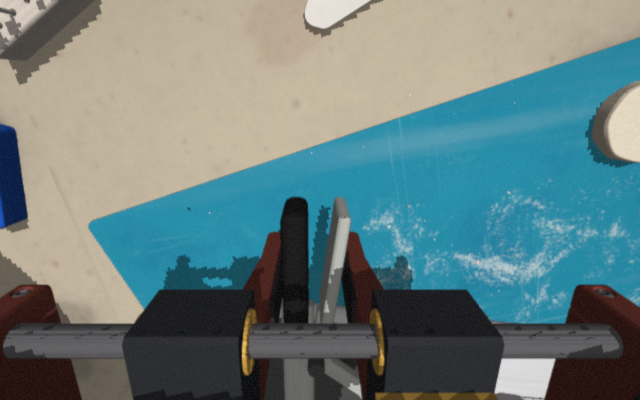

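```bash
python3 -m creep '[[0,0,0,0,0,0,-0.45],[0,0,0,0,0,0,-0.5],[0,0,0,0,0,0,-0.6],[0,0,0,0,0,0,-0.7],[0,0,0,0,0,0,-0.7],[0,0,0,0,0,0,-0.7]]' 12;python3 -c "
from h import *
im,K,E=cap('wrist','w8.png')
s=readout.get_state();print(s['eef_pos'],s['contact_force'],s['moment'],s['opening'])
"
```

```text
time: 7.47
eef_pos: [0.4561, 0.2232, 0.0152]
tcp_rot: [-1.57, 0.159, -0.154]
contact_force: [-2.6, -6.2, 7.1]
opening: 0.0198
[0.45611051 0.22323524 0.01515744] [-3.03300227 -5.99894644  6.1363384 ] [-1.26379277  0.53026515 -0.19947519] 0.019693324504456704
```

View pics/w8.png

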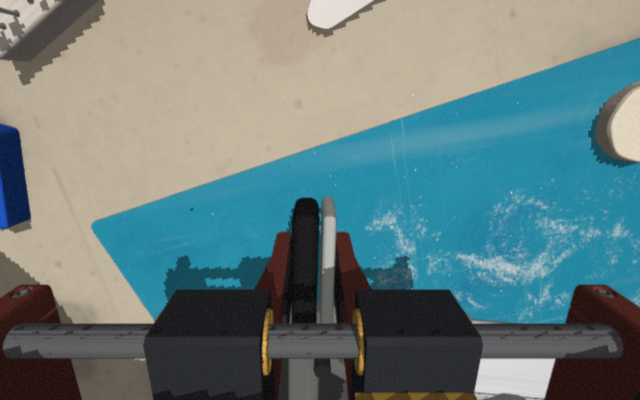

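```bash
cat > arc.py <<'E'
from h import *
import sys
A=np.array([0.5706,0.194])
s=readout.get_state();p=s["eef_pos"][:2]-A
st=float(sys.argv[1]);n=int(sys.argv[2])
M=R.from_rotvec(s["tcp_rot"]).as_matrix()
print("r",np.hypot(*p),"ang",np.degrees(np.arctan2(p[1],p[0])),"yaw z",np.degrees(np.arctan2(M[1,2],M[0,2])),"tilt",np.degrees(np.arccos(-M[2,1])),"z",s["eef_pos"][2])
f=s["contact_force"];u=p/np.hypot(*p);t=np.array([-u[1],u[0]])
print("t",s["time"],"rad",f[:2]@u,"tan",f[:2]@t,"fz",f[2],"Mz",s["moment"][2],"open",s["opening"],"jp7",s["joint_pos"].round(2))
for k in range(1,n+1):
    a=np.radians(st*k);q=np.array([[np.cos(a),-np.sin(a)],[np.sin(a),np.cos(a)]])@p-p
    print([round(q[0]*1000,1),round(q[1]*1000,1),0,0,0,round(st*k,1),-.7],end=",")
print()
E
python3 arc.py 1.4 12
```

```text
r 0.11816320538501496 ang 165.6754545366331 yaw z 78.62290201937864 tilt 0.30540470085159876 z 0.015157439918307668
t 7.5167 rad 1.454481685228179 tan 6.562845738210782 fz 6.136338402802341 Mz -0.19947518549835408 open 0.019693324504456704 jp7 [-0.64  0.44  0.11  2.04 -0.07  0.67  0.89]
[np.float64(-0.7), np.float64(-2.8), 0, 0, 0, 1.4, -0.7],[np.float64(-1.3), np.float64(-5.6), 0, 0, 0, 2.8, -0.7],[np.float64(-1.8), np.float64(-8.5), 0, 0, 0, 4.2, -0.7],[np.float64(-2.3), np.float64(-11.3), 0, 0, 0, 5.6, -0.7],[np.float64(-2.7), np.float64(-14.2), 0, 0, 0, 7.0, -0.7],[np.float64(-3.0), np.float64(-17.0), 0, 0, 0, 8.4, -0.7],[np.float64(-3.3), np.float64(-19.9), 0, 0, 0, 9.8, -0.7],[np.float64(-3.5), np.float64(-22.8), 0, 0, 0, 11.2, -0.7],[np.float64(-3.6), np.float64(-25.7), 0, 0, 0, 12.6, -0.7],[np.float64(-3.7), np.float64(-28.6), 0, 0, 0, 14.0, -0.7],[np.float64(-3.7), np.float64(-31.5), 0, 0, 0, 15.4, -0.7],[np.float64(-3.6), np.float64(-34.3), 0, 0, 0, 16.8, -0.7],
```

```bash
python3 -m creep '[[-0.4,-1.4,0,0,0,0.7,-0.7],[-1,-4.2,0,0,0,2.1,-0.7],[-1.5,-7,0,0,0,3.5,-0.7],[-2,-9.9,0,0,0,4.9,-0.7],[-2.5,-12.7,0,0,0,6.3,-0.7],[-2.9,-15.6,0,0,0,7.7,-0.7],[-3.2,-18.5,0,0,0,9.1,-0.7],[-3.4,-21.4,0,0,0,10.5,-0.7]]' 12; python3 arc.py 1.4 12
```

```text
time: 8.18
eef_pos: [0.4526, 0.2005, 0.0152]
tcp_rot: [-1.577, 0.015, -0.009]
contact_force: [-0.8, -5.4, 5.6]
opening: 0.0193
r 0.11820121635160466 ang 176.85988842548474 yaw z 89.12288262197221 tilt 0.38076006282323693 z 0.015172918886016844
t 8.1833 rad 0.5387625221501616 tan 5.474292562974156 fz 5.630570298102363 Mz -0.029332610456305398 open 0.019323462025418146 jp7 [-0.57  0.43  0.06  2.07 -0.04  0.65  1.07]
[np.float64(-0.1), np.float64(-2.9), 0, 0, 0, 1.4, -0.7],[np.float64(-0.2), np.float64(-5.8), 0, 0, 0, 2.8, -0.7],[np.float64(-0.2), np.float64(-8.7), 0, 0, 0, 4.2, -0.7],[np.float64(-0.1), np.float64(-11.5), 0, 0, 0, 5.6, -0.7],[np.float64(0.1), np.float64(-14.4), 0, 0, 0, 7.0, -0.7],[np.float64(0.3), np.float64(-17.3), 0, 0, 0, 8.4, -0.7],[np.float64(0.6), np.float64(-20.2), 0, 0, 0, 9.8, -0.7],[np.float64(1.0), np.float64(-23.0), 0, 0, 0, 11.2, -0.7],[np.float64(1.4), np.float64(-25.9), 0, 0, 0, 12.6, -0.7],[np.float64(1.9), np.float64(-28.7), 0, 0, 0, 14.0, -0.7],[np.float64(2.5), np.float64(-31.6), 0, 0, 0, 15.4, -0.7],[np.float64(3.2), np.float64(-34.4), 0, 0, 0, 16.8, -0.7],
```

```bash
python3 -m creep '[[-0.1,-2.9,0,0,0,1.4,-0.7],[-0.2,-5.8,0,0,0,2.8,-0.7],[-0.2,-8.7,0,0,0,4.2,-0.7],[-0.1,-11.5,0,0,0,5.6,-0.7],[0.1,-14.4,0,0,0,7,-0.7],[0.3,-17.3,0,0,0,8.4,-0.7],[0.6,-20.2,0,0,0,9.8,-0.7],[1,-23,0,0,0,11.2,-0.7],[1.4,-25.9,0,0,0,12.6,-0.7],[1.9,-28.7,0,0,0,14,-0.7]]' 12; python3 arc.py 1 8
python3 - <<'E'
from h import *
im,K,E=cap("scene","s9.png"); cv2.imwrite("pics/s9z.png",cv2.resize(im[130:240,220:380],None,fx=5,fy=5,interpolation=cv2.INTER_CUBIC))
im,K,E=cap("top","t9.png"); cv2.imwrite("pics/t9z.png",cv2.resize(im[85:235,235:425],None,fx=4,fy=4,interpolation=cv2.INTER_CUBIC))
E
```

```text
time: 9.02
eef_pos: [0.4547, 0.1705, 0.0152]
tcp_rot: [-1.57, -0.178, 0.182]
contact_force: [-0.6, -5.5, 3.7]
opening: 0.0195
r 0.11826557765452608 ang -168.54414748024988 yaw z 103.12461415820655 tilt 0.4316378913695381 z 0.01517701342329756
t 9.0167 rad 1.7114217763003021 tan 5.286372523876009 fz 3.6751525456985767 Mz 0.007731020304931821 open 0.01952183544388569 jp7 [-0.47  0.41  0.01  2.09  0.01  0.64  1.33]
[np.float64(0.4), np.float64(-2.0), 0, 0, 0, 1.0, -0.7],[np.float64(0.9), np.float64(-4.0), 0, 0, 0, 2.0, -0.7],[np.float64(1.4), np.float64(-6.0), 0, 0, 0, 3.0, -0.7],[np.float64(1.9), np.float64(-8.0), 0, 0, 0, 4.0, -0.7],[np.float64(2.5), np.float64(-10.0), 0, 0, 0, 5.0, -0.7],[np.float64(3.1), np.float64(-12.0), 0, 0, 0, 6.0, -0.7],[np.float64(3.7), np.float64(-14.0), 0, 0, 0, 7.0, -0.7],[np.float64(4.4), np.float64(-15.9), 0, 0, 0, 8.0, -0.7],
```

View pics/s9z.png

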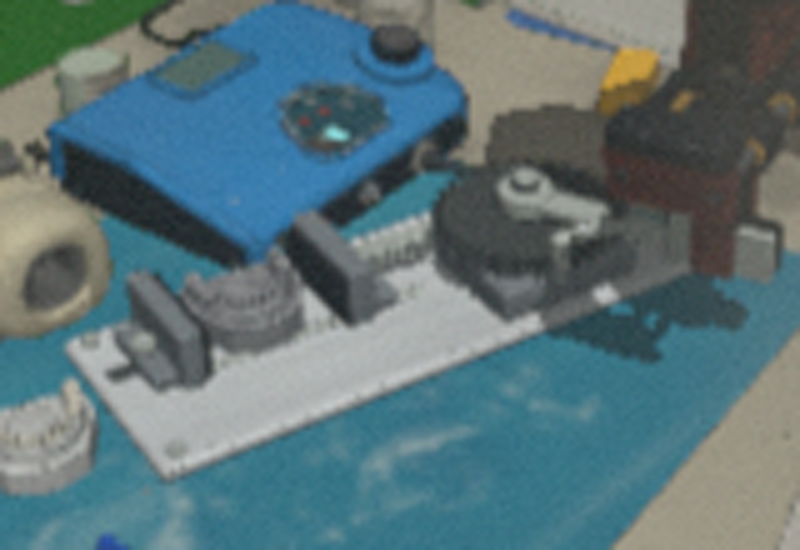

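View pics/t9z.png

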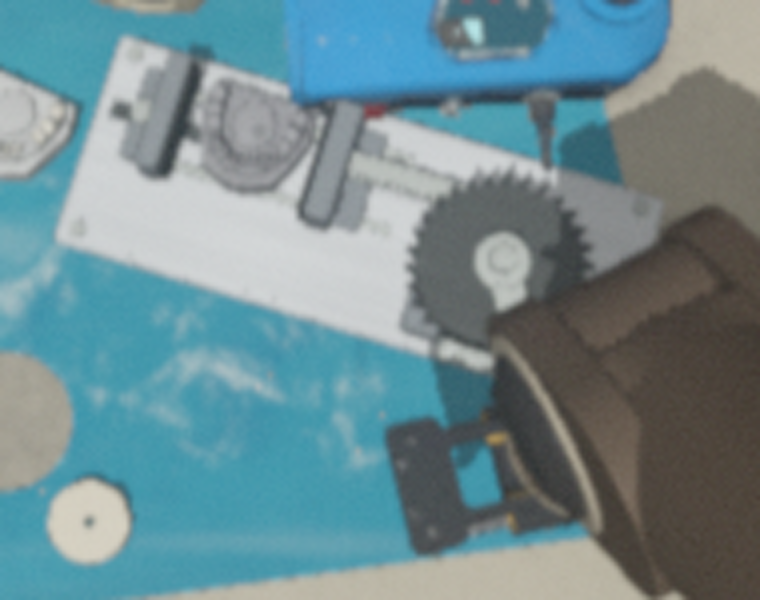

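```bash
python3 -m creep '[[0.4,-2,0,0,0,1,-0.7],[0.9,-4,0,0,0,2,-0.7],[1.4,-6,0,0,0,3,-0.7],[1.9,-8,0,0,0,4,-0.7],[2.5,-10,0,0,0,5,-0.7],[2.9,-11.4,0,0,0,5.7,-0.7]]' 12; python3 arc.py 0.7 12
python3 - <<'E'
from h import *
im,K,E=cap("top","t10.png"); cv2.imwrite("pics/t10z.png",cv2.resize(im[85:155,245:375],None,fx=6,fy=6,interpolation=cv2.INTER_CUBIC))
E
```

```text
time: 9.62
eef_pos: [0.4578, 0.1583, 0.0152]
tcp_rot: [-1.563, -0.257, 0.261]
contact_force: [0.5, -4.2, 2.6]
opening: 0.0198
r 0.11837134803014254 ang -162.43011726407252 yaw z 108.86455116020214 tilt 0.4545022396095905 z 0.015182572841454557
t 9.6167 rad 0.7635776419394896 tan 4.143908797953934 fz 2.5689218168720105 Mz 0.10083726285338446 open 0.01978554135512585 jp7 [-0.42  0.41 -0.02  2.09  0.02  0.64  1.44]
[np.float64(0.4), np.float64(-1.4), 0, 0, 0, 0.7, -0.7],[np.float64(0.9), np.float64(-2.7), 0, 0, 0, 1.4, -0.7],[np.float64(1.4), np.float64(-4.1), 0, 0, 0, 2.1, -0.7],[np.float64(1.9), np.float64(-5.5), 0, 0, 0, 2.8, -0.7],[np.float64(2.4), np.float64(-6.8), 0, 0, 0, 3.5, -0.7],[np.float64(2.9), np.float64(-8.2), 0, 0, 0, 4.2, -0.7],[np.float64(3.5), np.float64(-9.5), 0, 0, 0, 4.9, -0.7],[np.float64(4.0), np.float64(-10.8), 0, 0, 0, 5.6, -0.7],[np.float64(4.6), np.float64(-12.2), 0, 0, 0, 6.3, -0.7],[np.float64(5.2), np.float64(-13.5), 0, 0, 0, 7.0, -0.7],[np.float64(5.8), np.float64(-14.8), 0, 0, 0, 7.7, -0.7],[np.float64(6.4), np.float64(-16.1), 0, 0, 0, 8.4, -0.7],
```

View pics/t10z.png

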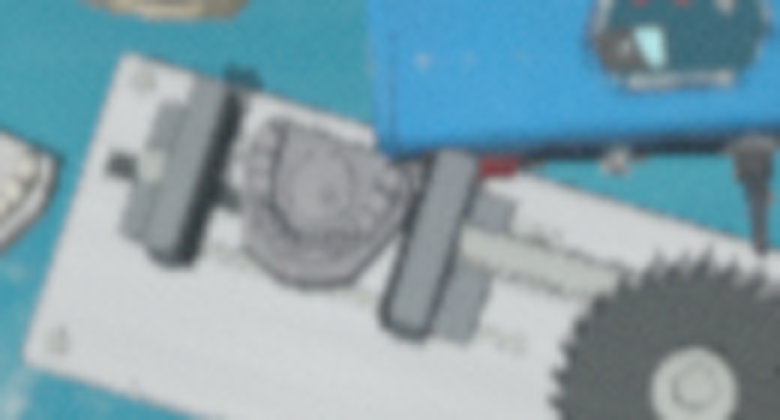

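```bash
python3 -m creep '[[0.4,-1.4,0,0,0,0.7,-0.7],[0.9,-2.7,0,0,0,1.4,-0.7],[1.4,-4.1,0,0,0,2.1,-0.7],[1.9,-5.5,0,0,0,2.8,-0.7],[2.4,-6.8,0,0,0,3.5,-0.7]]' 12; python3 arc.py 0.5 8
python3 - <<'E'
from h import *
im,K,E=cap("top","t11.png"); cv2.imwrite("pics/t11z.png",cv2.resize(im[85:155,245:375],None,fx=6,fy=6,interpolation=cv2.INTER_CUBIC))
E
```

```text
time: 10.08
eef_pos: [0.4602, 0.1511, 0.0152]
tcp_rot: [-1.557, -0.306, 0.31]
contact_force: [-0.4, -5.4, 3.3]
opening: 0.0193
r 0.11841710205557501 ang -158.76859045986762 yaw z 112.45441318560725 tilt 0.46346548315641545 z 0.015176032554474729
t 10.0833 rad 2.349978783240296 tan 4.863023001986096 fz 3.3032937179985504 Mz 0.097572122982391 open 0.019281413236851716 jp7 [-0.4   0.41 -0.03  2.09  0.03  0.64  1.51]
[np.float64(0.4), np.float64(-1.0), 0, 0, 0, 0.5, -0.7],[np.float64(0.8), np.float64(-1.9), 0, 0, 0, 1.0, -0.7],[np.float64(1.2), np.float64(-2.9), 0, 0, 0, 1.5, -0.7],[np.float64(1.6), np.float64(-3.8), 0, 0, 0, 2.0, -0.7],[np.float64(2.0), np.float64(-4.8), 0, 0, 0, 2.5, -0.7],[np.float64(2.4), np.float64(-5.7), 0, 0, 0, 3.0, -0.7],[np.float64(2.8), np.float64(-6.7), 0, 0, 0, 3.5, -0.7],[np.float64(3.3), np.float64(-7.6), 0, 0, 0, 4.0, -0.7],
```

View pics/t11z.png

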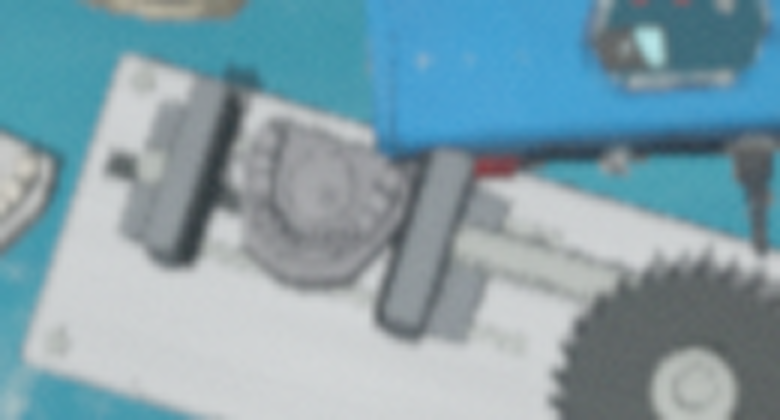

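```bash
python3 -m creep '[[0.4,-1,0,0,0,0.6,-0.7],[0.8,-1.9,0,0,0,1.1,-0.7],[1.2,-2.9,0,0,0,1.7,-0.7],[1.6,-3.8,0,0,0,2.2,-0.7],[2,-4.8,0,0,0,2.8,-0.7]]' 12; python3 arc.py 0.3 8
python3 - <<'E'
from h import *
im,K,E=cap("top","t12.png"); cv2.imwrite("pics/t12z.png",cv2.resize(im[85:155,245:375],None,fx=6,fy=6,interpolation=cv2.INTER_CUBIC))
E
```

```text
time: 10.55
eef_pos: [0.4623, 0.1458, 0.0152]
tcp_rot: [-1.551, -0.345, 0.349]
contact_force: [-0.2, -5.1, 3.4]
opening: 0.0194
r 0.1184996360552875 ang -156.00705109029312 yaw z 115.32930696778442 tilt 0.47934541040889217 z 0.015186812299028456
t 10.55 rad 2.2122317647954013 tan 4.559597580973028 fz 3.447653432677162 Mz 0.023440774915619203 open 0.0194199491332091 jp7 [-0.38  0.41 -0.04  2.09  0.04  0.64  1.56]
[np.float64(0.3), np.float64(-0.6), 0, 0, 0, 0.3, -0.7],[np.float64(0.5), np.float64(-1.1), 0, 0, 0, 0.6, -0.7],[np.float64(0.8), np.float64(-1.7), 0, 0, 0, 0.9, -0.7],[np.float64(1.0), np.float64(-2.3), 0, 0, 0, 1.2, -0.7],[np.float64(1.3), np.float64(-2.8), 0, 0, 0, 1.5, -0.7],[np.float64(1.6), np.float64(-3.4), 0, 0, 0, 1.8, -0.7],[np.float64(1.8), np.float64(-3.9), 0, 0, 0, 2.1, -0.7],[np.float64(2.1), np.float64(-4.5), 0, 0, 0, 2.4, -0.7],
```

View pics/t12z.png

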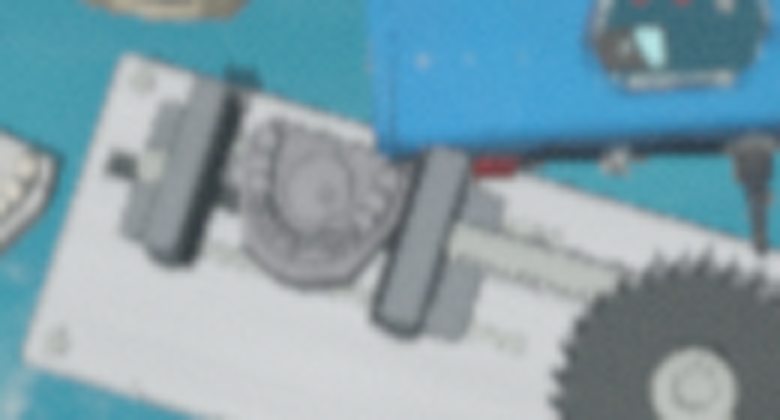

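```bash
for i in 1 2; do :; done
python3 -m creep '[[0.3,-0.7,0,0,0,0.4,-0.7],[0.3,-0.7,0,0,0,0.4,-0.7]]' 12 | grep -E "pos|force"; python3 -m creep '[[0.3,-0.7,0,0,0,0.4,-0.7],[0.3,-0.7,0,0,0,0.4,-0.7]]' | grep -E "pos|force"; python3 -m creep '[[0.3,-0.7,0,0,0,0.4,-0.7],[0.3,-0.7,0,0,0,0.4,-0.7]]'| grep -E "pos|force"; python3 arc.py 0.3 1
```

```text
eef_pos: [0.4629, 0.1446, 0.0152]
contact_force: [-0.5, -4.0, 3.4]
eef_pos: [0.4633, 0.1437, 0.0152]
contact_force: [0.5, -4.9, 4.1]
eef_pos: [0.4637, 0.1429, 0.0152]
contact_force: [-0.6, -4.2, 3.3]
r 0.11850246683574311 ang -154.44809526209505 yaw z 116.6766287687551 tilt 0.49906915732509144 z 0.01517871206540388
t 11.1 rad 2.368453762791368 tan 3.5693779825827834 fz 3.2506815542077625 Mz 0.1364893569072136 open 0.01963593439328379 jp7 [-0.37  0.41 -0.05  2.09  0.05  0.64  1.59]
[np.float64(0.3), np.float64(-0.6), 0, 0, 0, 0.3, -0.7],
```

```bash

python3 -m creep '[[0.3,-0.7,0,0,0,0.4,-0.7],[0.4,-0.9,0,0,0,0.5,-0.7]]' | grep -E "pos|force"; python3 -m creep '[[0.3,-0.7,0,0,0,0.4,-0.7],[0.4,-0.9,0,0,0,0.5,-0.7]]' | grep -E "pos|force"; python3 -m creep '[[0.3,-0.7,0,0,0,0.4,-0.7],[0.4,-0.9,0,0,0,0.5,-0.7]]'| grep -E "pos|force";python3 -m creep '[[0.3,-0.7,0,0,0,0.4,-0.7],[0.4,-0.9,0,0,0,0.5,-0.7]]'| grep -E "pos|force"; python3 arc.py 0.3 1
python3 - <<'E'
from h import *
im,K,E=cap("top","t13.png"); cv2.imwrite("pics/t13z.png",cv2.resize(im[85:155,245:375],None,fx=6,fy=6,interpolation=cv2.INTER_CUBIC))
E
```

```text
eef_pos: [0.4642, 0.1419, 0.0152]
contact_force: [-0.8, -5.0, 2.7]
eef_pos: [0.4647, 0.1409, 0.0152]
contact_force: [-1.2, -3.9, 3.6]
eef_pos: [0.4651, 0.1399, 0.0152]
contact_force: [-1.7, -3.4, 3.2]
eef_pos: [0.4657, 0.1389, 0.0152]
contact_force: [-0.1, -5.0, 2.4]
r 0.11854038037303596 ang -152.2748893803906 yaw z 118.81248987700353 tilt 0.5047129800819773 z 0.015197300293948286
t 11.7667 rad 2.3958943967719315 tan 4.396504764099252 fz 2.4273287410772486 Mz 0.15801482433322317 open 0.019336028993010984 jp7 [-0.35  0.41 -0.06  2.09  0.05  0.64  1.63]
[np.float64(0.3), np.float64(-0.5), 0, 0, 0, 0.3, -0.7],
```

View pics/t13z.png

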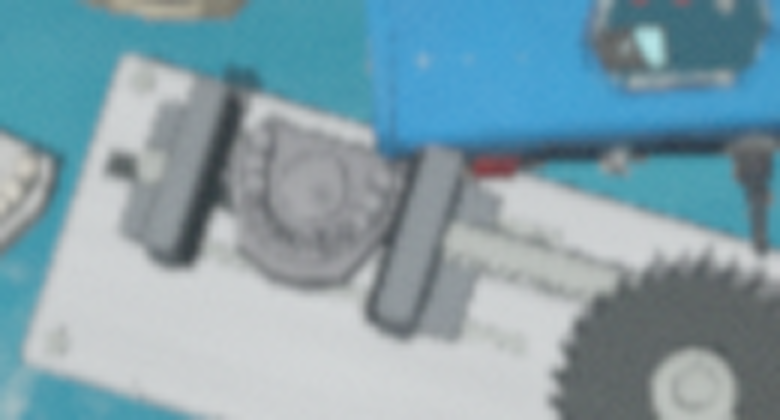

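```bash

python3 -m creep '[[0.3,-0.6,0,0,0,0.4,-0.7],[0.5,-0.9,0,0,0,0.5,-0.7]]' | grep -E "pos|force"; python3 -m creep '[[0.3,-0.6,0,0,0,0.4,-0.7],[0.5,-0.9,0,0,0,0.5,-0.7]]' | grep -E "pos|force"; python3 -m creep '[[0.3,-0.6,0,0,0,0.4,-0.7],[0.5,-0.9,0,0,0,0.5,-0.7]]'| grep -E "pos|force"; python3 arc.py 0.3 1
python3 - <<'E'
from h import *
im,K,E=cap("scene","s14.png"); cv2.imwrite("pics/s14z.png",cv2.resize(im[150:230,220:330],None,fx=7,fy=7,interpolation=cv2.INTER_CUBIC))
E
```

```text
eef_pos: [0.4662, 0.1379, 0.0152]
contact_force: [0.2, -3.7, 2.2]
eef_pos: [0.4667, 0.1369, 0.0152]
contact_force: [-0.8, -4.8, 2.6]
eef_pos: [0.4673, 0.1359, 0.0152]
contact_force: [-0.2, -4.9, 2.4]
r 0.1185663882615086 ang -150.64961619343228 yaw z 120.4106129590085 tilt 0.5107429308629555 z 0.015188506930095387
t 12.3167 rad 2.610667177181124 tan 4.146856786585266 fz 2.3754999497228435 Mz 0.12490371254494198 open 0.019490215094247164 jp7 [-0.34  0.42 -0.06  2.08  0.06  0.65  1.66]
[np.float64(0.3), np.float64(-0.5), 0, 0, 0, 0.3, -0.7],
```

View pics/s14z.png

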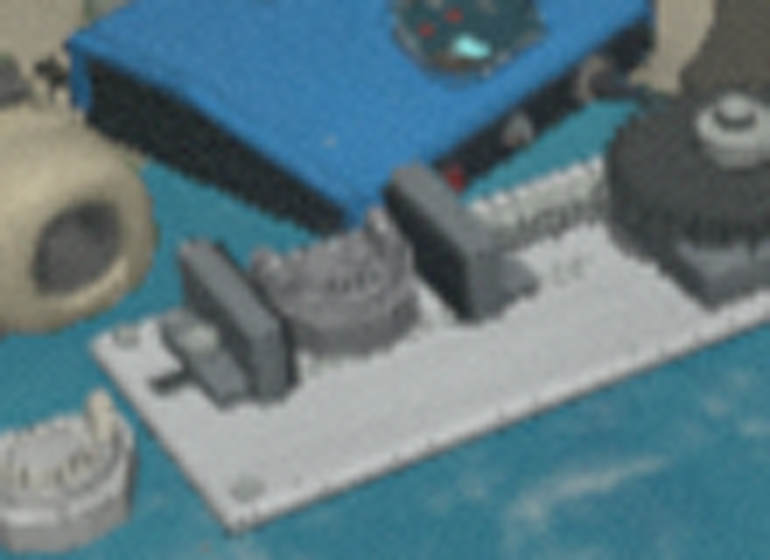

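```bash

python3 -m creep '[[0.3,-0.6,0,0,0,0.4,-0.7],[0.5,-0.9,0,0,0,0.5,-0.7]]' | grep -E "pos|force"; python3 -m creep '[[0.3,-0.6,0,0,0,0.4,-0.7],[0.5,-0.9,0,0,0,0.5,-0.7]]' | grep -E "pos|force"; python3 -m creep '[[0.3,-0.6,0,0,0,0.4,-0.7],[0.5,-0.9,0,0,0,0.5,-0.7]]'| grep -E "pos|force"; python3 arc.py 0.3 1
```

```text
eef_pos: [0.4678, 0.1349, 0.0152]
contact_force: [-0.5, -3.8, 3.1]
eef_pos: [0.4684, 0.1339, 0.0152]
contact_force: [-0.2, -4.8, 2.3]
eef_pos: [0.4689, 0.1329, 0.0152]
contact_force: [-0.6, -4.1, 2.5]
r 0.1186743064774909 ang -148.99088873743491 yaw z 121.99812942316369 tilt 0.5166636359441764 z 0.015155339633447493
t 12.8667 rad 2.668302759774485 tan 3.234280027075435 fz 2.463623671298242 Mz 0.1321167706875914 open 0.019489832311259427 jp7 [-0.33  0.42 -0.07  2.08  0.06  0.65  1.69]
[np.float64(0.3), np.float64(-0.5), 0, 0, 0, 0.3, -0.7],
```

```bash

python3 -m creep '[[0.3,-0.6,0,0,0,0.4,-0.7],[0.5,-0.9,0,0,0,0.5,-0.7]]' | grep -E "pos|force"; python3 -m creep '[[0.3,-0.6,0,0,0,0.4,-0.7],[0.5,-0.9,0,0,0,0.5,-0.7]]' | grep -E "pos|force";  python3 arc.py 0.3 1
python3 - <<'E'
from h import *
im,K,E=cap("top","t15.png"); cv2.imwrite("pics/t15z.png",cv2.resize(im[85:155,245:375],None,fx=6,fy=6,interpolation=cv2.INTER_CUBIC))
E
```

```text
eef_pos: [0.4695, 0.1319, 0.0152]
contact_force: [-0.5, -3.9, 3.1]
eef_pos: [0.4701, 0.131, 0.0152]
contact_force: [-0.7, -4.3, 2.2]
r 0.11862371592401293 ang -147.8931718228406 yaw z 123.07256767924692 tilt 0.5153651851848854 z 0.015201392076637822
t 13.2 rad 2.90695315369949 tan 3.237358409231763 fz 2.2351605468906093 Mz 0.16239203063846677 open 0.019846305500134477 jp7 [-0.32  0.42 -0.07  2.08  0.06  0.65  1.71]
[np.float64(0.3), np.float64(-0.5), 0, 0, 0, 0.3, -0.7],
```

View pics/t15z.png

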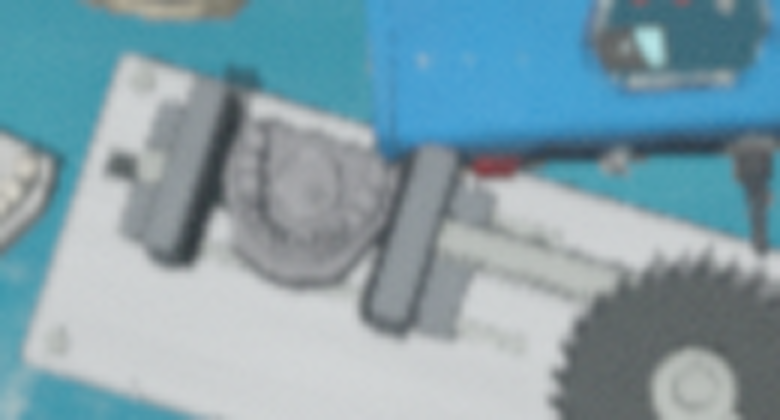

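```bash
cat > tq.py <<'E'
from h import *
s=readout.get_state();p=s["eef_pos"][:2]-[0.5706,0.194];u=p/np.hypot(*p);f=s["contact_force"]
tan=-u[1]*f[0]+u[0]*f[1]
print("t %.2f ang %.2f tan %.2f rad %.2f Mz %.3f T %.3f open %.4f"%(s["time"],np.degrees(np.arctan2(p[1],p[0])),tan,f[:2]@u,s["moment"][2],tan*.1186+s["moment"][2],s["opening"]))
E
python3 -m creep '[[0.2,-0.4,0,0,0,0.2,-0.7],[0.4,-0.6,0,0,0,0.3,-0.7]]' >/dev/null; python3 tq.py
python3 -m creep '[[0.2,-0.4,0,0,0,0.2,-0.7],[0.4,-0.6,0,0,0,0.3,-0.7]]' >/dev/null; python3 tq.py
python3 -m creep '[[0.2,-0.4,0,0,0,0.2,-0.7],[0.4,-0.6,0,0,0,0.3,-0.7]]' >/dev/null; python3 tq.py
```

```text
t 13.42 ang -147.54 tan 3.11 rad 1.82 Mz 0.127 T 0.495 open 0.0194
t 13.58 ang -147.19 tan 3.11 rad 2.85 Mz 0.178 T 0.547 open 0.0195
t 13.75 ang -146.84 tan 3.40 rad 3.18 Mz 0.211 T 0.614 open 0.0196
```

```bash

python3 -m creep '[[0.2,-0.4,0,0,0,0.2,-0.7],[0.4,-0.6,0,0,0,0.4,-0.7]]' >/dev/null; python3 tq.py
python3 -m creep '[[0.2,-0.4,0,0,0,0.2,-0.7],[0.4,-0.6,0,0,0,0.4,-0.7]]' >/dev/null; python3 tq.py
python3 -m creep '[[0.2,-0.4,0,0,0,0.2,-0.7],[0.4,-0.6,0,0,0,0.4,-0.7]]' >/dev/null; python3 tq.py
python3 -m creep '[[0.2,-0.4,0,0,0,0.2,-0.7],[0.4,-0.6,0,0,0,0.4,-0.7]]' >/dev/null; python3 tq.py
```

```text
t 13.92 ang -146.45 tan 3.00 rad 2.22 Mz 0.147 T 0.503 open 0.0196
t 14.08 ang -146.05 tan 3.86 rad 2.32 Mz 0.157 T 0.615 open 0.0198
t 14.25 ang -145.64 tan 2.90 rad 3.04 Mz 0.118 T 0.462 open 0.0199
t 14.42 ang -145.28 tan 1.91 rad 2.67 Mz 0.092 T 0.319 open 0.0197
```

```bash

python3 -m creep '[[0.1,-0.2,0,0,0,0.1,-0.7],[0.2,-0.3,0,0,0,0.2,-0.7]]' >/dev/null; python3 tq.py
python3 -m creep '[[0.1,-0.2,0,0,0,0.1,-0.7],[0.2,-0.3,0,0,0,0.2,-0.7]]' >/dev/null; python3 tq.py
```

```text
t 14.58 ang -145.08 tan 2.40 rad 2.15 Mz 0.087 T 0.372 open 0.0198
t 14.75 ang -144.91 tan 2.67 rad 2.77 Mz 0.079 T 0.395 open 0.0197
```

```bash

python3 -m creep '[[0.1,-0.2,0,0,0,0.1,-0.7],[0.2,-0.4,0,0,0,0.2,-0.7]]' >/dev/null; python3 tq.py
python3 -m creep '[[0.1,-0.2,0,0,0,0.1,-0.7],[0.2,-0.4,0,0,0,0.2,-0.7]]' >/dev/null; python3 tq.py
python3 -m creep '[[0.1,-0.2,0,0,0,0.1,-0.7],[0.2,-0.4,0,0,0,0.2,-0.7]]' >/dev/null; python3 tq.py
python3 - <<'E'
from h import *
im,K,E=cap("top","t16.png"); cv2.imwrite("pics/t16z.png",cv2.resize(im[85:155,245:375],None,fx=6,fy=6,interpolation=cv2.INTER_CUBIC))
E
```

```text
t 14.92 ang -144.73 tan 3.40 rad 2.05 Mz 0.055 T 0.458 open 0.0198
t 15.08 ang -144.54 tan 3.19 rad 2.26 Mz 0.053 T 0.432 open 0.0195
t 15.25 ang -144.37 tan 2.18 rad 1.80 Mz 0.013 T 0.271 open 0.0195
```

View pics/t16z.png

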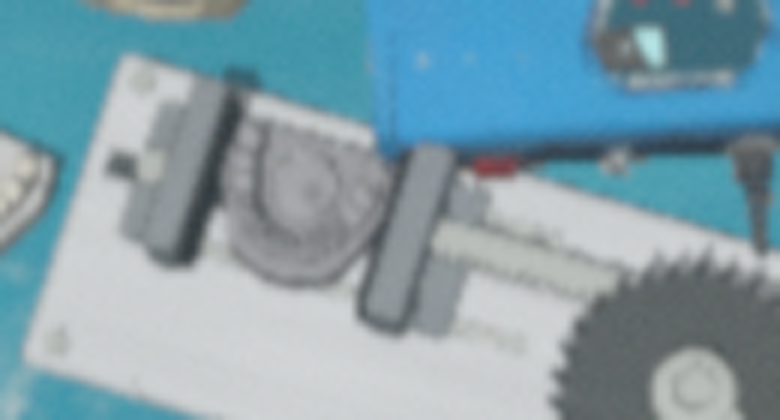

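```bash

python3 -m creep '[[0.2,-0.3,0,0,0,0.2,-0.7],[0.2,-0.3,0,0,0,0.2,-0.7]]' >/dev/null; python3 tq.py
python3 -m creep '[[0.2,-0.3,0,0,0,0.2,-0.7],[0.2,-0.3,0,0,0,0.2,-0.7]]' >/dev/null; python3 tq.py
python3 -m creep '[[0.2,-0.3,0,0,0,0.2,-0.7],[0.2,-0.3,0,0,0,0.2,-0.7]]' >/dev/null; python3 tq.py
python3 -m creep '[[0.2,-0.3,0,0,0,0.2,-0.7],[0.2,-0.3,0,0,0,0.2,-0.7]]' >/dev/null; python3 tq.py
```

```text
t 15.47 ang -144.20 tan 2.41 rad 1.29 Mz 0.023 T 0.310 open 0.0196
t 15.63 ang -144.03 tan 3.38 rad 1.73 Mz -0.014 T 0.387 open 0.0193
t 15.80 ang -143.88 tan 2.21 rad 2.16 Mz -0.073 T 0.189 open 0.0193
t 15.97 ang -143.74 tan 0.90 rad 3.02 Mz -0.062 T 0.045 open 0.0195
```

```bash

python3 -m creep '[[0,0,0,0,0,0,-0.7]]' >/dev/null; python3 tq.py
python3 -m creep '[[0,0,0,0,0,0,-0.7]]' >/dev/null; python3 tq.py
python3 -m creep '[[0,0,0,0,0,0,-0.7]]' >/dev/null; python3 tq.py
python3 -m creep '[[0,0,0,0,0,0,-0.7]]' >/dev/null; python3 tq.py
```

```text
t 16.05 ang -143.73 tan 1.13 rad 2.05 Mz -0.030 T 0.104 open 0.0191
t 16.13 ang -143.74 tan 0.26 rad 1.73 Mz -0.035 T -0.004 open 0.0196
t 16.22 ang -143.74 tan 1.14 rad 1.72 Mz -0.109 T 0.026 open 0.0193
t 16.30 ang -143.74 tan 2.43 rad 2.44 Mz -0.036 T 0.252 open 0.0199
```

```bash

python3 -m creep '[[0.2,-0.3,0,0,0,0.1,-0.7],[0.2,-0.3,0,0,0,0.1,-0.7]]' >/dev/null; python3 tq.py
python3 -m creep '[[0,0,0,0,0,0,-0.7]]' >/dev/null; python3 tq.py
python3 -m creep '[[0,0,0,0,0,0,-0.7]]' >/dev/null; python3 tq.py
python3 -m creep '[[0,0,0,0,0,0,-0.7]]' >/dev/null; python3 tq.py
python3 -m creep '[[0,0,0,0,0,0,-0.7]]' >/dev/null; python3 tq.py
python3 - <<'E'
from h import *
im,K,E=cap("top","t17.png"); cv2.imwrite("pics/t17z.png",cv2.resize(im[85:155,245:375],None,fx=6,fy=6,interpolation=cv2.INTER_CUBIC))
im,K,E=cap("wrist","w17.png")
E
```

```text
t 16.47 ang -143.62 tan 0.42 rad 2.01 Mz -0.129 T -0.079 open 0.0191
t 16.55 ang -143.65 tan 0.16 rad 2.11 Mz -0.099 T -0.079 open 0.0194
t 16.63 ang -143.64 tan 1.66 rad 2.39 Mz -0.096 T 0.101 open 0.0192
t 16.72 ang -143.64 tan 0.86 rad 2.37 Mz -0.015 T 0.088 open 0.0192
t 16.80 ang -143.64 tan 0.32 rad 1.77 Mz -0.051 T -0.012 open 0.0193
```

View pics/t17z.png

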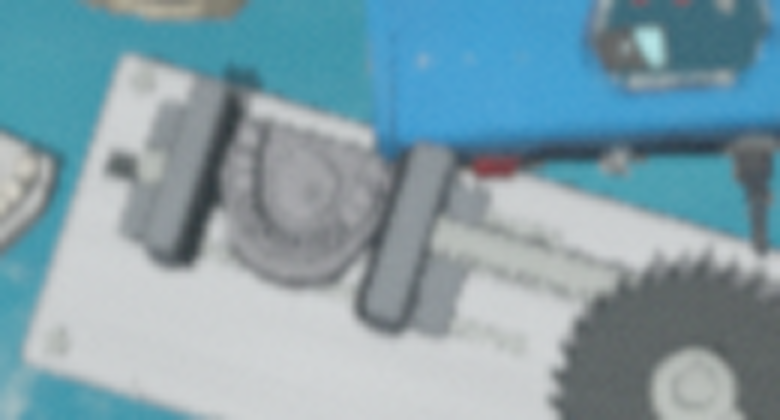

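View pics/w17.png

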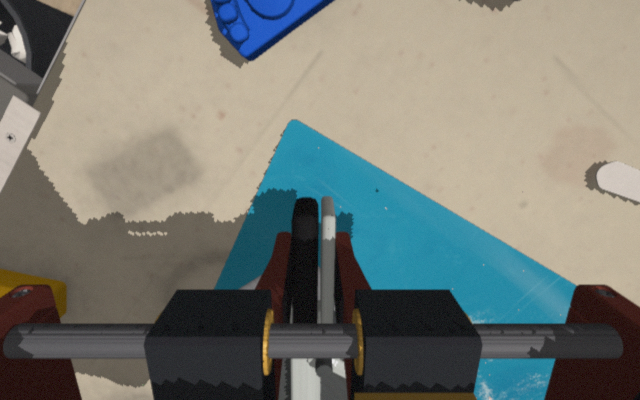

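```bash

python3 -m creep '[[0,0,0,0,0,0,-0.4],[0,0,0,0,0,0,-0.2],[0,0,0,0,0,0,0],[0,0,0,0,0,0,0.3],[0,0,0,0,0,0,0.6],[0,0,0,0,0,0,1],[0,0,0,0,0,0,1],[0,0,0,0,0,0,1],[0,0,0,0,0,0,1],[0,0,0,0,0,0,1],[0,0,0,0,0,0,1]]'
python3 tq.py
python3 - <<'E'
from h import *
im,K,E=cap("wrist","w18.png")
E
```

```text
time: 17.82
eef_pos: [0.475, 0.1236, 0.0152]
tcp_rot: [-1.517, -0.516, 0.516]
contact_force: [-0.2, -0.0, -0.9]
opening: 0.0869
t 17.82 ang -143.62 tan -0.08 rad 0.19 Mz 0.010 T -0.000 open 0.0869
```

View pics/w18.png

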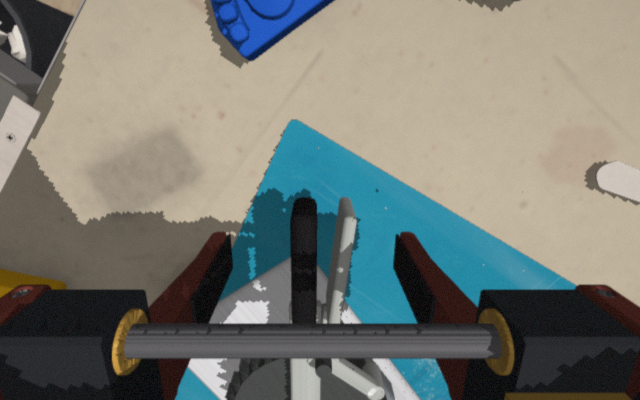

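Handle (about 304, 255) and lever (about 342, 250) stand free between the open fingers; the handle did not move on release. Lifting clear.

```bash

python3 -m creep '[[0,0,10,0,0,0,1],[0,0,25,0,0,0,1],[0,0,45,0,0,0,1],[0,0,70,0,0,0,1],[0,0,95,0,0,0,1],[0,0,120,0,0,0,1],[-10,0,140,0,0,0,1],[-10,0,150,0,0,0,1],[-10,0,150,0,0,0,1],[-10,0,150,0,0,0,1],[-10,0,150,0,0,0,1]]'
python3 - <<'E'
from h import *
im,K,E=cap("scene","s19.png"); cv2.imwrite("pics/s19z.png",cv2.resize(im[140:290,190:390],None,fx=4,fy=4,interpolation=cv2.INTER_CUBIC))
im,K,E=cap("top","t19.png"); cv2.imwrite("pics/t19z.png",cv2.resize(im[85:155,245:375],None,fx=6,fy=6,interpolation=cv2.INTER_CUBIC))
E
```

```text
time: 18.78
eef_pos: [0.4645, 0.1233, 0.1641]
tcp_rot: [-1.517, -0.514, 0.517]
contact_force: [-0.2, -0.2, 0.0]
opening: 0.0876
```

View pics/s19z.png

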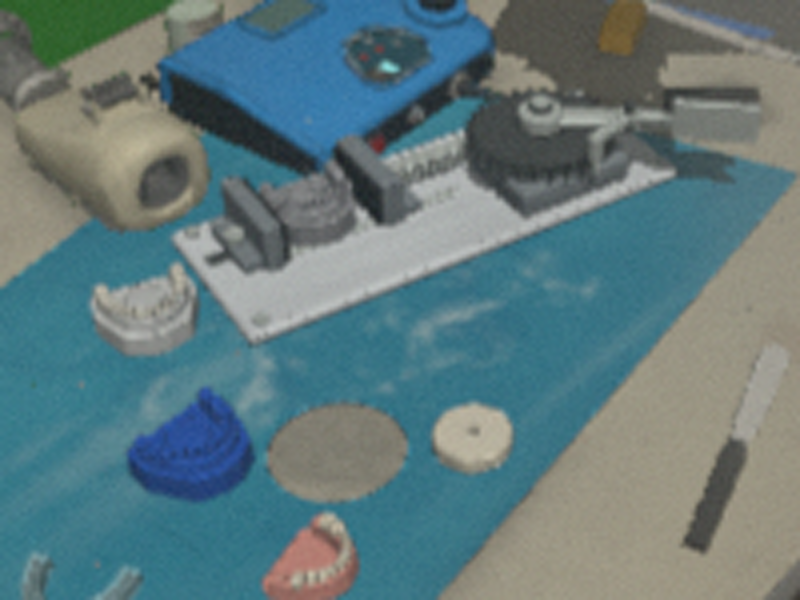

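View pics/t19z.png

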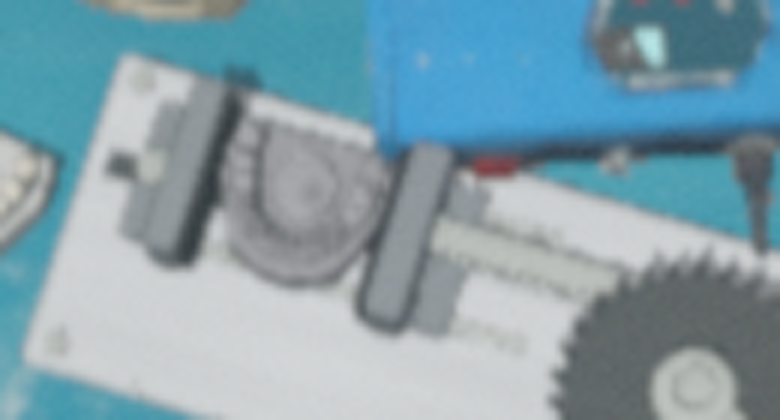

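View pics/t19.png

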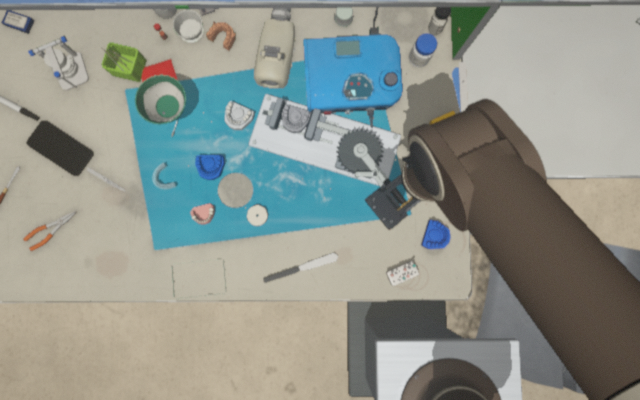

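The cast stands upright between the jaw (zoom 405,240) and the stop (zoom 205,180). The gripper is clear, and the felt wheel, spatula and denture are where they started.

```bash
python3 -c "
from cell import job_done
print(job_done())"
```

```text
the job is handed in; nothing more can be done
None
```

The job is handed in. I squeezed the finger lever home against the handle and eased the crank back about 0.88 rad with the pawl held off. I let go once the handle had gone slack, at about 17 s of the 64 s allowed.

**Last checks**
- **Handle load:** torque about the shaft was about 0.6 N m while easing. Before release it averaged about zero, with single readings scattering by 0.1 N m.
- **Release:** the handle did not move when the fingers opened, and the lever sprang back.
- **Cast and bystanders:** the final pictures show the cast upright between jaw and stop, and the felt wheel, spatula and denture look unmoved. The gripper is clear, at about zero contact force.

**What disagreed or could not be checked**
- **Fingertips:** the cameras showed them about 32 mm short of the reported TCP. My first closing shut on air just above the handle, without contact. I reopened, went 31 mm lower and gripped properly.
- **Upward force:** the sensor showed 2 to 7 N upward while the handle was gripped. It went away on release, and I put it down to friction.
- **Jaw force:** I could not read it directly. That it lies within 8 to 32 N is inferred from the slack handle.

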